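Fit the T-handle to the attenuator and set its dial

TASK

Put the orange T-handle on the square brass shaft of the white attenuator box, pushed fully home against the dial. Then turn the dial with it until the red pointer stands at the green wedge, and let go, leaving the handle on the shaft. Leave the green wedge and the other things on the table where they are.

Things in the scene. Friction and masses are not known exactly. Their poses are not given: they have to be found in the camera images.
- handle: Orange T-handle, loose, standing bore-down on the table. Origin: centre of its underside (mouth of the bore), z out of its top. Hub 44 x 44 mm, 42 mm high; square bore 20 x 20 mm (sides along the handle's x and y), 34 mm deep, open below. Above it a grip bar 90 mm long along x, 16 mm thick along y, from 42 to 72 mm above the origin. About 140 g.
- shaft_seat (a point): Foot of the brass square shaft, on its axis, at the face of the grey dial, where the handle's underside rests when home. Dial, shaft and pointer turn as one about z, which points out along the shaft, 30 degrees from vertical, leaning to the box's front. x points to the red pointer. Shaft 18 x 18 mm, sides along x and y, 31 mm long, last 6 mm tapered to 11 mm. Dial 116 mm wide.
- shaft_tip (a point): Centre of the outer end of the square shaft, 31 mm along z from shaft_seat. Same axes.
- pointer (a point): Outer tip of the red pointer on the dial, 60 mm from the shaft's axis, level with the dial's face, 8 mm above the panel. Same axes as shaft_seat.
- mark (a point): Inner tip of the green wedge on the panel, just outside the rim of the dial, also 60 mm from the axis and level with the dial's face. x points outwards from the axis. The wedge stays where it is; its place varies from run to run.
- dial (a joint): Angle of the dial with shaft and pointer, rad; 0 is straight up the slope, growing counter-clockwise as seen looking at the panel. Stops at -1.7 and 1.7. It turns stiffly (about 0.1 N m) and stays where it is left.
- marker (a joint): Angle of the green wedge, measured like the dial's; when the two are equal the pointer is at the wedge. Not to be moved.
- attenuator: White instrument box, fixed, 230 mm deep (x), 260 mm wide (y). Origin: centre of its underside. Its front (-x) is 45 mm high at x = -110 mm; the panel slopes up from there at 30 degrees to 145 mm high at x = 63 mm, level behind. The dial's axis meets the panel at x = -23, y = 0, z = 95 mm.
- beam_block: Bystander: black round beam block, 60 mm in diameter at the foot, 60 mm high. Origin: centre of underside.
- lens_mount: Bystander: lens in a black round mount on a post, foot 60 x 50 mm, 142 mm high. Origin: centre of underside.
- driver: Bystander: red-handled screwdriver, 180 mm long, lying on the table along its x.
- notebook: Bystander: black notebook, 190 x 250 x 13 mm, lying flat. Origin: centre of underside.
- lens_cleaner_jar: Bystander: jar 60 mm in diameter, 80 mm high. Origin: centre of underside.
- laser_head: Bystander: black finned laser head, 130 mm long (x), 60 mm wide, 66 mm high. Origin: centre of underside.
Not all that is in view belongs to the job. There is more than one size of the handle; the job needs the middle-sized.

How it is judged:
By the outcome, as a careful person would: the job done as asked, in the order asked, and still so for the second after the job is handed in, with the robot touching nothing.
It also fails if it takes over 46 s, if anything falls off the work surface, if the arm or the gripper's body presses on something with over 40 N, if the wrist force passes 120 N, or if a joint passes its speed limit or range.

ROBOT

A 6-joint arm with a two-finger parallel gripper is mounted at the origin on the work surface. World frame = base frame: x ahead of the robot, y to its left, z up, the work surface at z = 0. Lengths are in m, angles in rad, forces in N, time in s.
With the tool pointing down it reaches from about 0.35 to 0.775 m from the base axis. Payload 7.3 kg.
Tool frame: the origin (TCP) lies on the front face of the gripper's body, between the roots of the fingers; the fingertips stand ahead of it and the grasp point (between the pads) lies 47 mm ahead of it (finger_overhang is the z of the fingertips in the tool frame, in m); z points along the fingers, y is the line along which they close (so a half turn about z gives the same grasp; the last joint's range is limited). The gripper opens to 92 mm and grips with 3 to 60 N. Pads are 19 mm wide; open, the fingers measure 130 mm over their backs; the gripper's body (75 mm by 190 mm) begins 47 mm behind the grasp point.
Start: joints at [-1.295, 0.342, 1.524, -0, 1.275, -0.146], TCP at [0.215, -0.479, 0.292] pointing down, gripper open.
Joint ranges: [-2.53, 2.53], [-0.77, 2.02], [0.04, 2.7], [-1, 4.14], [0.28, 2.66], [-3.11, 3.11]. Speed limits (rad/s): [2.57, 2.57, 3.14, 3.14, 3.14, 3.14].

INTERFACE

Orientations are given as [roll, pitch, yaw] about the fixed x, y, z axes, in that order (R = Rz(yaw) Ry(pitch) Rx(roll)).
In Python, from cell import * gives the robot as it stands. The module is installed in compiled form; this text tells all that it offers.
- The arm moves only by the tool arm_command, never from a script. Its argument "series" is a list of rows, each an object of numbers: "x", "y", "z": the shift along the tool's x, y, z in mm; "rx", "ry", "rz": the turn, a rotation vector about the tool's x, y, z in degrees. A call has 1 to 20 rows; each row is the pose to reach, as a shift and turn from the pose commanded when the call began, along the tool's axes at that moment; what a row does not reach only later rows make up. A row lasts 1/10 s, in which the tool goes at most 50 mm and 8.59 degrees, less where a joint would pass 70% of its speed; a pose out of reach is approached as far as the arm can. A call with a gripper value outside its range is refused whole. "hand" is the finger opening in mm, from 0 to 91.8, set as the call begins (left out, the last holds). The fingers move at their own pace and stop on an object; "squeeze" is the grip in N (left out, the last holds). Time passes only in rows, so rows that repeat a pose let the fingers close. It gives the time, the measured TCP pose, the force, the opening and the grip force at its end, in the units of the state.
- observe(): the state, without advancing time (a new reading comes with each control period).
- read_camera(name): name is "scene" or "top"; returns a dict with "pixels" (480x640x3 uint8, blue, green, red), "K" (3x3 intrinsics, pixels), "k1" (the pictures are not rectified: a ray, as slopes to the right and down, at radius r is drawn at 1 + k1 r^2 times it, then the intrinsics apply), "rvec" (rotation vector, rad) and "tvec" (3), from world to camera coordinates, as OpenCV has them. Camera axes: x right, y down, z forward; pixel columns grow to the right and rows downward; lengths in m; the calibration is good to about 2 mm. A picture is of the moment at which its call begins. There is no depth.
- hand_in(): hands the job in; it is judged then, once.
Trained networks look in a picture, given as the dict that the camera call returned (one of the last four; its "shot" number tells which), for a name from the list of things; names that differ only in an ending like _2 or _b are one class to them, and where a whole thing is asked for, a point or a joint stands for the part that bears it (a point fixed in the world has none). Each returns a list of dicts, best first, with "confidence" (0 to 1); they miss things now and then, are a little off and sometimes report something else, mostly with a low value. They report only what shows in the picture. A call takes as long as a camera call. They do not tell look-alikes from the thing itself.
- boxes_of(picture, query): "point" ([x, y, z] in m, in world coordinates, good to about 4 mm: the middle of the surface that is visible of it).
- trace(picture, query): "pixels" (480x640 bool, what is visible of it).
- mark_of(picture, query): "point" ([x, y, z] in m, in world coordinates, good to about 4 mm: a listed point, or the origin of a listed thing).
The state is a dict: "time": time; "qpos": joint angles; "qvel": joint speeds; "joint_efforts": joint torques, N m; "tool_pos": TCP position; "tool_rot": TCP orientation; "contact_force": force on the tool from outside, world axes, zero at the start; "torque": the same for the moment, N m; "opening": finger opening in m; "grip_force": force on a finger pad.
Only numpy, scipy, OpenCV 4.12 (cv2) and the standard library are available. Lean on these libraries where they do the work, as an engineer would, in place of code of your own. Each camera call takes 0.05 s, during which the arm holds its last target. There are 200 camera calls.

## Working session

There is one attempt and no reset: what is moved stays moved. The work goes in short steps, Python scripts to look and compute and a tool call to move; the robot and the scene stay as the last step left them, time stands still between calls to the robot, and variables do not carry over. Pictures are saved under pics/ and viewed, at most 10 in all, crops included, and the job is handed in when it is done.

Besides the shell and the picture viewer there is one more tool, called after ">>>" as name(argument=value, ...), one argument or row to a line, values as JSON. arm_command: Moves the arm, as the interface text tells. Its arguments: {"type":"object","properties":{"series":{"type":"array"},"hand":{"type":"number"},"squeeze":{"type":"number"}},"required":["series"]}

```bash
mkdir -p pics
cat > h.py <<'E'
from cell import *
import numpy as np, cv2
from scipy.spatial.transform import Rotation as R
def shot(n,save=None):
    p=read_camera(n)
    if save: cv2.imwrite('pics/'+save,p['pixels'])
    return p
def proj(p,X):
    X=np.atleast_2d(X); Rm=cv2.Rodrigues(np.array(p['rvec'],float))[0]
    c=X@Rm.T+np.array(p['tvec']).ravel(); s=c[:,:2]/c[:,2:]; r2=(s**2).sum(1,keepdims=True)
    s=s*(1+p['k1']*r2); K=np.array(p['K']); return s*[K[0,0],K[1,1]]+[K[0,2],K[1,2]]
def ray(p,uv):
    K=np.array(p['K']); d=(np.atleast_2d(uv)-[K[0,2],K[1,2]])/[K[0,0],K[1,1]]; s=d.copy()
    for _ in range(20): s=d/(1+p['k1']*(s**2).sum(1,keepdims=True))
    Rm=cv2.Rodrigues(np.array(p['rvec'],float))[0]
    return -Rm.T@np.array(p['tvec']).ravel(), np.c_[s,np.ones(len(s))]@Rm
def atz(p,uv,z):
    o,d=ray(p,uv); return o+d*((z-o[2])/d[:,2:])
E
python3 - <<'E'
from h import *
np.set_printoptions(precision=4,suppress=True)
print(observe())
ps={n:shot(n,n+'0.png') for n in('scene','top')}
for n,p in ps.items():
    o,_=ray(p,[[320,240]]);print(n,'cam',o,p['k1'],np.array(p['K'])[0,0])
    for q in('handle','shaft_seat','shaft_tip','pointer','mark','attenuator'):
        for r in mark_of(p,q): print(n,q,np.array(r['point']),round(r['confidence'],2),proj(p,r['point'])[0].round())
E
```

```text
{'time': 0.0, 'qpos': array([-1.295 ,  0.3427,  1.525 , -0.    ,  1.2754, -0.146 ]), 'qvel': array([ 0.0001,  0.0011,  0.0012,  0.0013, -0.001 , -0.0002]), 'joint_efforts': array([  0.    , -43.1244, -24.4226,   0.0717,   0.0559,  -0.0001]), 'tool_pos': array([ 0.2149, -0.4787,  0.2915]), 'tool_rot': array([-3.1401, -0.0002,  0.4218]), 'contact_force': array([ 0.0174, -0.2968,  0.2029]), 'torque': array([-0.0487,  0.0335, -0.0056]), 'grip_force': 0.0, 'opening': 0.09184405595875168}
scene cam [ 1.1923 -0.3676  1.1102] 0.023324605315836477 542.3133041484508
scene handle [ 0.5518 -0.1391  0.0017] 0.95 [268. 299.]
scene handle [ 0.5534 -0.2803  0.0039] 0.77 [213. 325.]
scene handle [ 0.5378 -0.3934 -0.0001] 0.64 [163. 342.]
scene shaft_seat [0.5865 0.1585 0.1   ] 0.77 [385. 236.]
scene shaft_tip [0.577  0.1553 0.1269] 0.8 [383. 226.]
scene pointer [0.5998 0.2184 0.1225] 0.61 [411. 224.]
scene mark [0.6356 0.1784 0.1304] 0.36 [406. 239.]
scene attenuator [0.6114 0.17   0.0029] 0.87 [391. 265.]
top cam [0.3376 0.025  1.3629] -0.08012960288955932 452.72330208271165
top handle [ 0.5465 -0.1373 -0.0017] 0.79 [362. 239.]
top handle [ 0.5381 -0.3934 -0.0003] 0.61 [444. 240.]
top shaft_seat [0.5862 0.1609 0.104 ] 0.62 [260. 222.]
top shaft_seat [0.6123 0.1731 0.0009] 0.42 [260. 220.]
top shaft_tip [0.5723 0.1514 0.1245] 0.61 [263. 225.]
top pointer [0.5985 0.2185 0.1221] 0.88 [239. 217.]
top pointer [ 0.6103  0.1706 -0.001 ] 0.72 [261. 221.]
top mark [0.6319 0.183  0.13  ] 0.56 [251. 204.]
top attenuator [0.6116 0.1708 0.0001] 0.83 [260. 220.]
```

Run:
```python
import cv2
a=cv2.imread('pics/scene0.png')[180:400,110:470]; b=cv2.imread('pics/top0.png')[150:290,200:490]
cv2.imwrite('pics/s0c.png',cv2.resize(a,(800,489),interpolation=cv2.INTER_CUBIC)); cv2.imwrite('pics/t0c.png',cv2.resize(b,(800,386),interpolation=cv2.INTER_CUBIC))
```

```text
(no output)
```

View pics/s0c.png

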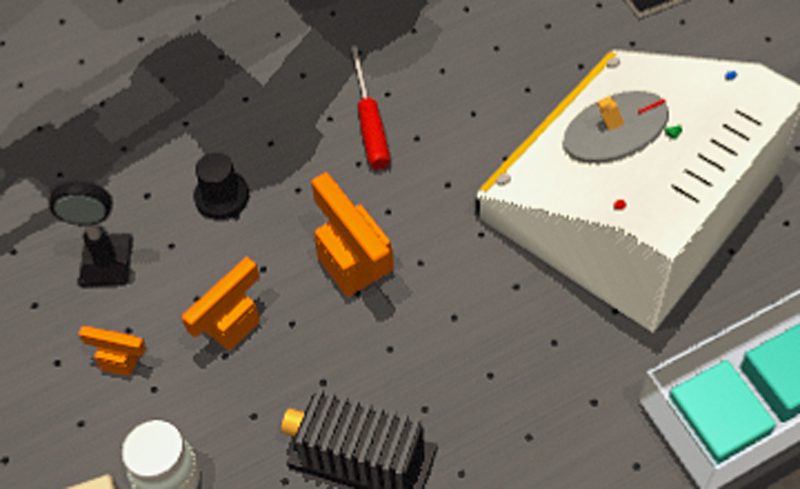

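View pics/t0c.png

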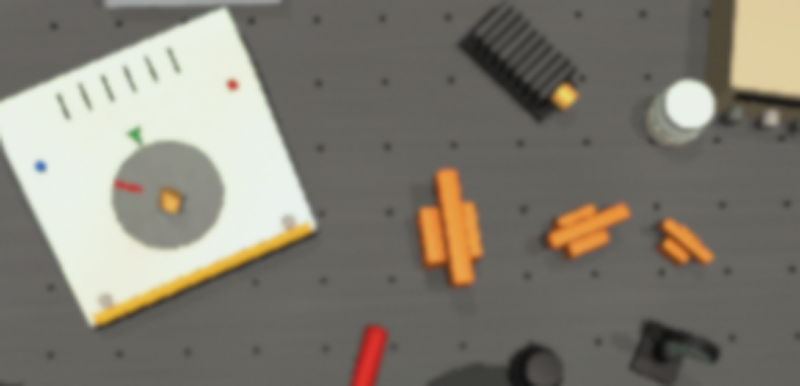

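View pics/scene0.png

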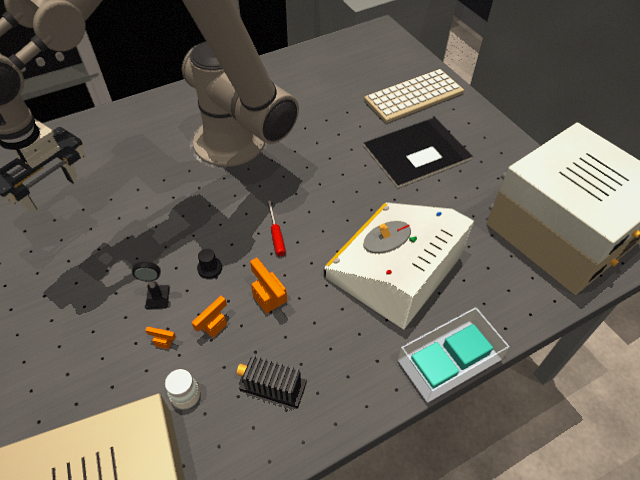

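The three orange handles lie in a row. The middle-sized one is at scene ≈(212,318) and top ≈(413,232). The box is at right, its front (yellow edge) facing the robot. The red pointer is at about (402,229) and the green wedge at (412,239) in the scene. Next I measure with silhouette fits in both views.

```bash
cat >> h.py <<'E'
def boxpts(cx,cy,z0,z1,lx,ly): return np.array([[cx+a*lx/2,cy+b*ly/2,z] for a in(-1,1) for b in(-1,1) for z in(z0,z1)])
def sil(p,parts,T,S=4):
    m=np.zeros((480*S,640*S),np.uint8)
    for P in parts:
        q=proj(p,T[0].apply(P)+T[1]); h=cv2.convexHull(((q+.5)*S-.5).astype(np.float32))
        cv2.fillConvexPoly(m,np.round(h*16).astype(np.int32),1,shift=4)
    return cv2.resize(m.astype(np.float32),(640,480),interpolation=cv2.INTER_AREA)
def hparts(s=1.): return [s*boxpts(0,0,0,.042,.044,.044),s*boxpts(0,0,.042,.072,.09,.016)]
E
python3 - <<'E'
from h import *
import cell
from scipy.optimize import minimize
np.set_printoptions(precision=4,suppress=True)
print([n for n in dir(cell) if not n.startswith('_')], getattr(cell,'finger_overhang',None))
ps={n:shot(n) for n in('scene','top')}
tr={}
for n,p in ps.items():
    for q in('handle','attenuator','dial','mark'):
        L=trace(p,q); tr[n,q]=L
        for r in L:
            v,u=np.nonzero(r['pixels']); print(n,q,round(r['confidence'],2),len(u),u.mean().round(1),v.mean().round(1))
np.savez('m0.npz',**{f'{n}_{q}_{i}':r['pixels'] for (n,q),L in tr.items() for i,r in enumerate(L)})
def pick(n,c):
    L=[r for r in tr[n,'handle'] if np.hypot(*(np.argwhere(r['pixels']).mean(0)[::-1]-c))<15]
    return L[0]['pixels'].astype(np.float32) if L else None
M={n:pick(n,c) for n,c in(('scene',(212,318)),('top',(413,232)))}
def cost(v,names,f):
    T=(R.from_euler('z',v[2]),np.array([v[0],v[1],v[4]]))
    return sum(np.abs(sil(ps[n],hparts(v[3]),T)-M[n]).sum() for n in names)
for names in(['scene'],['top'],['scene','top']):
    names=[n for n in names if M[n] is not None]
    if not names: continue
    full=len(names)==2
    f=(lambda w: cost(np.r_[w],names,0)) if full else (lambda w: cost(np.r_[w,1,0],names,0))
    x0=[.553,-.28,-1.2]+([1,0] if full else [])
    dx=np.diag([.006,.006,.15]+([.05,.004] if full else []))
    r=min((minimize(f,x0+np.r_[0,0,k,[0]*(len(x0)-3)],method='Nelder-Mead',options=dict(initial_simplex=np.vstack([np.array(x0),np.array(x0)+dx])+np.r_[0,0,k,[0]*(len(x0)-3)],xatol=1e-4,fatol=.1)) for k in(-.3,0,.3)),key=lambda r:r.fun)
    print(names,r.x,r.fun,[M[n].sum() for n in names])
E
```

```text
['IKError', 'boxes_of', 'finger_overhang', 'hand_in', 'mark_of', 'observe', 'read_camera', 'trace'] 0.0655
scene handle 0.66 392 161.2 336.6
scene handle 0.63 1181 266.9 287.6
scene handle 0.33 4332 416.8 151.7
scene attenuator 0.63 11421 399.5 258.2
scene attenuator 0.57 2336 271.7 380.9
scene attenuator 0.52 1090 386.9 236.7
scene dial 0.98 1098 386.6 237.2
scene mark 0.25 1019 182.5 389.0
top handle 0.84 369 409.6 233.8
top handle 0.64 644 362.8 234.4
top handle 0.48 184 446.1 238.4
top attenuator 0.66 8461 255.6 211.0
top dial 0.8 1230 260.4 220.4
top dial 0.63 455 442.1 277.2
top mark 0.48 5496 163.3 320.9
['top'] [ 0.5532 -0.2764 -1.233 ] 43.1875 [np.float32(369.0)]
['top'] [ 0.5532 -0.2764 -1.233 ] 43.1875 [np.float32(369.0)]
```

```bash
cat >> h.py <<'E'
from scipy.optimize import minimize
def orange(p,c,rad=40):
    h=cv2.cvtColor(p['pixels'],cv2.COLOR_BGR2HSV).astype(int)
    m=((h[...,0]>4)&(h[...,0]<19)&(h[...,1]>170)&(h[...,2]>70)).astype(np.uint8)
    k,l,s,ce=cv2.connectedComponentsWithStats(m)
    i=1+np.argmin([np.hypot(*(ce[j]-c))+(1e3 if s[j,4]<60 else 0) for j in range(1,k)])
    return (l==i).astype(np.float32),ce[i]
def nm(f,x0,dx):
    x0=np.array(x0,float); return minimize(f,x0,method='Nelder-Mead',options=dict(initial_simplex=np.vstack([x0,x0+np.diag(dx)]),xatol=1e-5,fatol=.05,maxiter=600))
E
python3 - <<'E'
from h import *
np.set_printoptions(precision=4,suppress=True)
ps={n:shot(n) for n in('scene','top')}
M={}
for n,c in(('scene',(212,318)),('top',(413,232))):
    M[n],ce=orange(ps[n],c); print(n,ce,M[n].sum())
def cost(v,names):
    T=(R.from_euler('z',v[2]),np.array([v[0],v[1],v[4]]))
    return sum(np.abs(sil(ps[n],hparts(v[3]),T)-M[n]).sum() for n in names)
for names in(['scene'],['top'],['scene','top']):
    r=min((nm(lambda w:cost(np.r_[w,1,0],names),[.553,-.278,-1.23+k],[.006,.006,.15]) for k in(-.2,0,.2)),key=lambda r:r.fun); print(names,r.x,r.fun)
r=nm(lambda w:cost(w,['scene','top']),np.r_[r.x,1,0],[.004,.004,.1,.05,.004]); print(r.x,r.fun)
# box: dial/pointer/mark
m=np.load('m0.npz'); D={'scene':m['scene_dial_0'].astype(np.float32),'top':m['top_dial_0'].astype(np.float32)}
a=np.linspace(0,2*np.pi,90)
disc=[np.vstack([np.c_[.058*np.cos(a),.058*np.sin(a),0*a+z] for z in(0,-.008)])]
if 1:
    def bc(v,names):
        Rm=R.from_euler('z',v[3])*R.from_euler('y',-np.pi/6)
        return sum(np.abs(sil(ps[n],disc+[boxpts(0,0,0,.031,.016,.016)],(Rm,v[:3]))-D[n]).sum() for n in names)
    for names in(['scene'],['top'],['scene','top']):
        r=nm(lambda w:bc(np.r_[w[:2],.1007 if len(names)<2 else w[2],.42],names),[.5863,.16,.102],[.005,.005,.005]); print('dial',names,r.x,r.fun)
A={'scene':np.maximum(m['scene_attenuator_0'],m['scene_dial_0']).astype(np.float32),'top':np.maximum(m['top_attenuator_0'],m['top_dial_0']).astype(np.float32)}
prof=[(-.115,0),(.115,0),(.115,.145),(.063,.145),(-.11,.045),(-.115,.045)]
bp=[np.array([[x,y,z] for x,z in prof for y in(-.13,.13)])]
def ac(v,names): return sum(np.abs(sil(ps[n],bp,(R.from_euler('z',v[2]),np.r_[v[:2],0]))-A[n]).sum() for n in names)
for names in(['scene'],['top'],['scene','top']):
    r=nm(lambda w:ac(w,names),[.6115,.1705,.42],[.006,.006,.05]); print('box',names,r.x,r.fun,sum(A[n].sum() for n in names))
E
```

```text
scene [211.6303 318.2619] 714.0
top [410.9468 232.8439] 301.0
['scene'] [ 0.5535 -0.2803 -1.1686] 165.1875
['top'] [ 0.5549 -0.2797 -1.1424] 68.0625
['scene', 'top'] [ 0.5536 -0.2805 -1.1651] 237.4375
[ 0.555  -0.2802 -1.186   0.956   0.0039] 184.1875
dial ['scene'] [0.5856 0.1605 0.1044] 107.5625
dial ['top'] [0.5892 0.159  0.1022] 71.625
dial ['scene', 'top'] [0.5886 0.1594 0.1025] 191.1875
box ['scene'] [0.6177 0.1727 0.3937] 271.5 11421.0
box ['top'] [0.6194 0.1722 0.3956] 273.4375 8461.0
box ['scene', 'top'] [0.6177 0.1727 0.3905] 568.625 19882.0
```

```bash
cat >> h.py <<'E'
SEAT=np.array([.5877,.1598,.102]); BY=.393
def RB(y=None): return R.from_euler('z',BY if y is None else y)*R.from_euler('y',-np.pi/6)
def plane(p,uv,h=0):
    o,d=ray(p,uv); Q=RB().inv(); o=Q.apply(o-SEAT); d=Q.apply(d); return (o+d*((h-o[2])/d[:,2:]))[:,:2]
def angles(p):
    """angles of red and green pixels about the axis; prints centroid polar"""
    hsv=cv2.cvtColor(p['pixels'],cv2.COLOR_BGR2HSV).astype(int); v,u=np.mgrid[:480,:640]
    out={}
    for nme,ok in(('red',((hsv[...,0]<4)|(hsv[...,0]>174))&(hsv[...,1]>110)&(hsv[...,2]>60)),('green',(hsv[...,0]>45)&(hsv[...,0]<80)&(hsv[...,1]>100))):
        P=plane(p,np.c_[u[ok],v[ok]]); r=np.hypot(*P.T); P=P[(r>.025)&(r<.085)]
        if len(P):
            c=P.mean(0); out[nme]=(len(P),np.round(np.hypot(*c),4),np.round(np.arctan2(c[1],c[0]),3))
            if nme=='red':
                w=np.linalg.eigh(np.cov(P.T))[1][:,1]; out['reddir']=np.round(np.arctan(w[1]/w[0]),3)
    return out
E
python3 - <<'E'
from h import *
for n in('scene','top'):
    p=shot(n); print(n,angles(p))
    m=mark_of(p,'pointer'); k=mark_of(p,'mark')
    for r in (m[:1]+k[:1]): print(r['confidence'],RB().inv().apply(np.array(r['point'])-SEAT).round(4))
    P=trace(p,'mark'); 
    # orange/brass shaft centre
    hsv=cv2.cvtColor(p['pixels'],cv2.COLOR_BGR2HSV).astype(int); v,u=np.mgrid[:480,:640]
    ok=(hsv[...,0]>8)&(hsv[...,0]<28)&(hsv[...,1]>110)&(hsv[...,2]>60)
    Q=plane(p,np.c_[u[ok],v[ok]],.025); Q=Q[np.hypot(*Q.T)<.04]; print('shaft',len(Q),Q.mean(0),Q.min(0),Q.max(0))
    cv2.imwrite(f'pics/z_{n}.png',cv2.resize(p['pixels'][195:265,345:445] if n=='scene' else p['pixels'][185:255,215:315],(800,560),interpolation=cv2.INTER_CUBIC))
a=cv2.imread('pics/z_scene.png');b=cv2.imread('pics/z_top.png'); cv2.imwrite('pics/z.png',cv2.resize(np.hstack([a,b]),(800,280),interpolation=cv2.INTER_AREA))
E
```

```text
scene {'red': (25, np.float64(0.0429), np.float64(0.923)), 'reddir': np.float64(0.883), 'green': (26, np.float64(0.0767), np.float64(0.018))}
0.66 [0.0414 0.0494 0.0009]
0.41 [ 0.0607  0.0029 -0.0036]
shaft 99 [ 0.00987969 -0.00806056] [-0.01404106 -0.02994665] [0.03200645 0.01388896]
top {'red': (21, np.float64(0.0427), np.float64(0.855)), 'reddir': np.float64(0.89), 'green': (3, np.float64(0.0753), np.float64(0.048))}
0.96 [ 0.0394  0.0493 -0.0038]
0.42 [ 0.058   0.0038 -0.0003]
shaft 52 [ 0.004833   -0.00148282] [-0.00723946 -0.01156212] [0.01758239 0.00843841]
```

View pics/z.png

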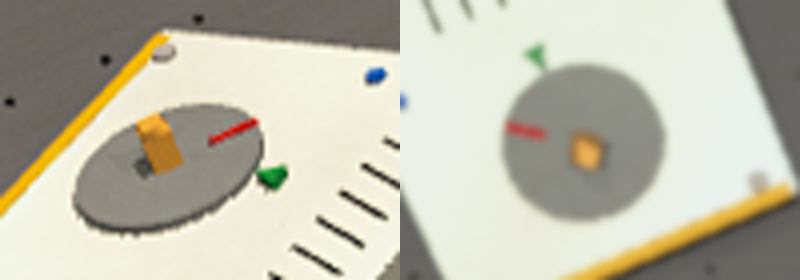

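The pointer is at ≈0.885 rad and the wedge at ≈0.03 rad. I'll grasp the middle handle across its bar.

```bash
cat >> h.py <<'E'
def rel(pos,Rt):
    s=observe(); R0=R.from_euler('xyz',s['tool_rot']); d=R0.inv().apply(np.array(pos)-s['tool_pos'])*1e3
    r=(R0.inv()*Rt).as_rotvec(degrees=True)
    print('xyz',d.round(1),'rot',r.round(1),'|',np.linalg.norm(d).round(),np.linalg.norm(r).round(1))
E
python3 - <<'E'
from h import *
Rt=R.from_euler('xyz',[np.pi,0,1.967]); rel([.554,-.28,.23],Rt)
E
```

```text
xyz [390.8 -42.7  62.3] rot [  0.    0.  -88.5] | 398.0 88.5
```

>>> arm_command(
  series=[
    {"x": 50, "y": -5, "z": 0, "rz": -8},
    {"x": 98, "y": -10, "z": 0, "rz": -16},
    {"x": 146, "y": -15, "z": 0, "rz": -24},
    {"x": 194, "y": -20, "z": 0, "rz": -32},
    {"x": 242, "y": -26, "z": 0, "rz": -40},
    {"x": 290, "y": -31, "z": 10, "rz": -48},
    {"x": 330, "y": -36, "z": 20, "rz": -56},
    {"x": 360, "y": -40, "z": 30, "rz": -64},
    {"x": 380, "y": -42, "z": 45, "rz": -72},
    {"x": 391, "y": -43, "z": 62, "rz": -80},
    {"x": 391, "y": -43, "z": 62, "rz": -88.5},
    {"x": 391, "y": -43, "z": 62, "rz": -88.5},
    {"x": 391, "y": -43, "z": 62, "rz": -88.5},
    {"x": 391, "y": -43, "z": 62, "rz": -88.5},
  ],
  hand=60,
  squeeze=25,
)

```text
invalid input
```

Run:
```python
from h import *
s=observe(); print(s['time'],s['tool_pos'],s['tool_rot'],s['qpos'],s['contact_force'])
Rt=R.from_euler('xyz',[np.pi,0,1.967]); rel([.554,-.28,.11],Rt)
```

```text
1.7 [ 0.21497894 -0.47897527  0.29225921] [ 3.14145887e+00 -1.30058813e-05  4.21811545e-01] [-1.29497090e+00  3.41956220e-01  1.52411154e+00  3.37919695e-05
  1.27539442e+00 -1.45995954e-01] [ 0.0304647  -0.14241093  0.13330692]
xyz [390.8 -42.8 182.3] rot [  0.    0.  -88.5] | 433.0 88.5
```

>>> arm_command(
  series=[
    {"x": 50, "y": -5, "z": 0, "rx": 0, "ry": 0, "rz": -8},
    {"x": 98, "y": -10, "z": 0, "rx": 0, "ry": 0, "rz": -16},
    {"x": 146, "y": -15, "z": 0, "rx": 0, "ry": 0, "rz": -24},
    {"x": 194, "y": -20, "z": 0, "rx": 0, "ry": 0, "rz": -32},
    {"x": 242, "y": -26, "z": 0, "rx": 0, "ry": 0, "rz": -40},
    {"x": 290, "y": -31, "z": 10, "rx": 0, "ry": 0, "rz": -48},
    {"x": 330, "y": -36, "z": 20, "rx": 0, "ry": 0, "rz": -56},
    {"x": 360, "y": -40, "z": 30, "rx": 0, "ry": 0, "rz": -64},
    {"x": 380, "y": -42, "z": 45, "rx": 0, "ry": 0, "rz": -72},
    {"x": 391, "y": -43, "z": 62, "rx": 0, "ry": 0, "rz": -80},
    {"x": 391, "y": -43, "z": 62, "rx": 0, "ry": 0, "rz": -88.5},
    {"x": 391, "y": -43, "z": 62, "rx": 0, "ry": 0, "rz": -88.5},
    {"x": 391, "y": -43, "z": 62, "rx": 0, "ry": 0, "rz": -88.5},
  ],
  hand=60,
  squeeze=25,
)

```text
time: 3.0
tool_pos: [0.5542, -0.2799, 0.2305]
tool_rot: [3.141, 0.001, 1.962]
contact_force: [0.3, -0.1, 0.7]
opening: 0.06
grip_force: 0.0
```

>>> arm_command(
  series=[
    {"x": 0, "y": 0, "z": 40, "rx": 0, "ry": 0, "rz": 0},
    {"x": 0, "y": 0, "z": 75, "rx": 0, "ry": 0, "rz": 0},
    {"x": 0, "y": 0, "z": 100, "rx": 0, "ry": 0, "rz": 0},
    {"x": 0, "y": 0, "z": 120, "rx": 0, "ry": 0, "rz": 0},
    {"x": 0, "y": 0, "z": 120, "rx": 0, "ry": 0, "rz": 0},
    {"x": 0, "y": 0, "z": 120, "rx": 0, "ry": 0, "rz": 0},
  ],
)

```text
time: 3.6
tool_pos: [0.5543, -0.2802, 0.1111]
tool_rot: [3.141, 0.001, 1.964]
contact_force: [-0.6, -0.7, 0.3]
opening: 0.0599
grip_force: 0.0
```

>>> arm_command(
  series=[
    {"x": 0, "y": 0, "z": 0, "rx": 0, "ry": 0, "rz": 0},
    {"x": 0, "y": 0, "z": 0, "rx": 0, "ry": 0, "rz": 0},
    {"x": 0, "y": 0, "z": 0, "rx": 0, "ry": 0, "rz": 0},
    {"x": 0, "y": 0, "z": 0, "rx": 0, "ry": 0, "rz": 0},
    {"x": 0, "y": 0, "z": 0, "rx": 0, "ry": 0, "rz": 0},
    {"x": 0, "y": 0, "z": 0, "rx": 0, "ry": 0, "rz": 0},
    {"x": 0, "y": 0, "z": 0, "rx": 0, "ry": 0, "rz": 0},
    {"x": 0, "y": 0, "z": 0, "rx": 0, "ry": 0, "rz": 0},
  ],
  hand=5,
  squeeze=25,
)

```text
time: 4.4
tool_pos: [0.554, -0.2797, 0.1102]
tool_rot: [-3.141, -0.0, 1.966]
contact_force: [-0.5, 0.1, 0.8]
opening: 0.0157
grip_force: 24.9
```

>>> arm_command(
  series=[
    {"x": 0, "y": 0, "z": -30, "rx": 0, "ry": 0, "rz": 0},
    {"x": 0, "y": 0, "z": -80, "rx": 0, "ry": 0, "rz": 0},
    {"x": 0, "y": 0, "z": -130, "rx": 0, "ry": 0, "rz": 0},
    {"x": 0, "y": 0, "z": -180, "rx": 0, "ry": 0, "rz": 0},
    {"x": 0, "y": 0, "z": -200, "rx": 0, "ry": 0, "rz": 0},
    {"x": 0, "y": 0, "z": -200, "rx": 0, "ry": 0, "rz": 0},
    {"x": 0, "y": 0, "z": -200, "rx": 0, "ry": 0, "rz": 0},
  ],
  squeeze=40,
)

```text
time: 5.1
tool_pos: [0.5537, -0.2794, 0.3088]
tool_rot: [-3.141, -0.002, 1.966]
contact_force: [-0.2, 0.2, -2.9]
opening: 0.0161
grip_force: 39.9
```

```bash
cat >> h.py <<'E'
AX=RB().apply([0,0,1.])
def Rtool(phi):
    # tool x at dial-angle phi in panel plane, tool z = -axis
    return RB()*R.from_euler('z',phi)*R.from_euler('x',np.pi)
E
python3 - <<'E'
from h import *
s=observe(); print(s['tool_pos'],s['tool_rot'],s['opening'],s['qpos'])
rel(SEAT+AX*.190,Rtool(2.456))
print(SEAT+AX*.190, AX)
E
```

```text
[ 0.55369358 -0.27942344  0.30878274] [-3.14050773e+00 -1.53789162e-03  1.96641739e+00] 0.01614285929737474 [-5.90839132e-01  5.11225753e-01  1.21041809e+00 -5.71757019e-05
  1.42183003e+00 -9.86452492e-01]
xyz [392.4 105.7  42.7] rot [-28.  -13.4 -49.4] | 409.0 58.3
[0.49994239 0.12341866 0.26654483] [-0.46188217 -0.19148071  0.8660254 ]
```

>>> arm_command(
  series=[
    {"x": 40, "y": 10, "z": 0, "rx": -3, "ry": -1.5, "rz": -5},
    {"x": 85, "y": 22, "z": 0, "rx": -6, "ry": -3, "rz": -10},
    {"x": 130, "y": 35, "z": 0, "rx": -9, "ry": -4.5, "rz": -16},
    {"x": 175, "y": 47, "z": 0, "rx": -12, "ry": -6, "rz": -21},
    {"x": 220, "y": 60, "z": 0, "rx": -15, "ry": -7.5, "rz": -27},
    {"x": 265, "y": 71, "z": 5, "rx": -18, "ry": -9, "rz": -32},
    {"x": 310, "y": 83, "z": 15, "rx": -21, "ry": -10.5, "rz": -38},
    {"x": 350, "y": 94, "z": 25, "rx": -24, "ry": -12, "rz": -43},
    {"x": 380, "y": 102, "z": 35, "rx": -27, "ry": -13, "rz": -47},
    {"x": 392.4, "y": 105.7, "z": 42.7, "rx": -28, "ry": -13.4, "rz": -49.4},
    {"x": 392.4, "y": 105.7, "z": 42.7, "rx": -28, "ry": -13.4, "rz": -49.4},
    {"x": 392.4, "y": 105.7, "z": 42.7, "rx": -28, "ry": -13.4, "rz": -49.4},
    {"x": 392.4, "y": 105.7, "z": 42.7, "rx": -28, "ry": -13.4, "rz": -49.4},
  ],
)

```text
time: 6.4
tool_pos: [0.5007, 0.1223, 0.2672]
tool_rot: [2.792, 0.398, 2.776]
contact_force: [-0.8, -0.2, -0.7]
opening: 0.016
grip_force: 39.9
```

Run:
```python
from h import *
np.set_printoptions(precision=4,suppress=True)
s=observe(); print(s['tool_pos'],s['tool_rot'],s['qpos'])
rel(SEAT+AX*.190,Rtool(2.456))
R0=R.from_euler('xyz',s['tool_rot'])
ims=[]
for n in('scene','top'):
    p=shot(n); c=proj(p,s['tool_pos']+R0.apply([0,0,.075]))[0]; print(n,c)
    im=p['pixels'].copy(); u,v=(proj(p,SEAT+AX*.03)[0]).astype(int)
    # overlay predicted handle
    T=(R0*R.from_euler('x',np.pi),s['tool_pos']+R0.apply([0,0,.1103]))
    big=cv2.resize(im[v-60:v+50,u-60:u+60],(480,440),interpolation=cv2.INTER_CUBIC)
    for P in hparts():
        q=proj(p,T[0].apply(P)+T[1]); q=(q-[u-60,v-60]+.5)*4
        cv2.polylines(big,[cv2.convexHull(q.astype(np.int32))],True,(255,0,0),1)
    q=proj(p,SEAT+RB().apply(R.from_euler('z',.885).apply(boxpts(0,0,0,.031,.018,.018)))); cv2.polylines(big,[cv2.convexHull(((q-[u-60,v-60]+.5)*4).astype(np.int32))],True,(255,255,0),1)
    ims.append(big)
    for q in('handle','shaft_tip','shaft_seat'):
        for r in mark_of(p,q)[:3]: print(q,round(r['confidence'],2),RB().inv().apply(np.array(r['point'])-SEAT))
cv2.imwrite('pics/pre.png',cv2.resize(np.hstack(ims),(800,367)))
```

```text
[0.5007 0.1223 0.2672] [2.7921 0.3983 2.7764] [-0.0052  0.1644  1.9508  0.3657  0.5671 -1.546 ]
xyz [1.3 0.6 0.4] rot [-0.1  0.1 -0. ] | 1.0 0.1
scene [369.0616 195.6954]
handle 0.84 [-0.2739 -0.4919  0.0409]
handle 0.58 [-0.1778 -0.262  -0.0117]
shaft_tip 0.58 [ 0.0015 -0.0007  0.0306]
shaft_seat 0.93 [ 0.0001 -0.0001 -0.002 ]
top [265.3367 233.6058]
handle 0.83 [-0.1839 -0.2601 -0.0153]
handle 0.64 [-0.2746 -0.4928  0.0396]
handle 0.44 [0.004  0.0004 0.0808]
shaft_tip 0.75 [-0.0001  0.002   0.0272]
shaft_tip 0.46 [ 0.0586  0.0024 -0.0038]
shaft_seat 0.95 [-0.      0.0012  0.0022]
shaft_seat 0.36 [0.0071 0.0002 0.0827]
```

View pics/pre.png

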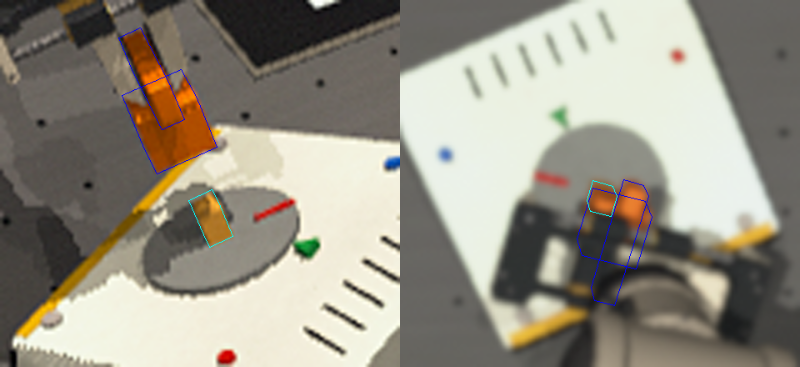

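The picture shows the predicted outlines lying on the handle (scene ≈(170,100) in the left half) and on the shaft. Alignment looks within about 2 mm, so I start the insertion.

>>> arm_command(
  series=[
    {"x": 1, "y": 0.5, "z": 15, "rx": 0, "ry": 0, "rz": 0},
    {"x": 1, "y": 0.5, "z": 30, "rx": 0, "ry": 0, "rz": 0},
    {"x": 1, "y": 0.5, "z": 40, "rx": 0, "ry": 0, "rz": 0},
    {"x": 1, "y": 0.5, "z": 45, "rx": 0, "ry": 0, "rz": 0},
    {"x": 1, "y": 0.5, "z": 50, "rx": 0, "ry": 0, "rz": 0},
    {"x": 1, "y": 0.5, "z": 55, "rx": 0, "ry": 0, "rz": 0},
    {"x": 1, "y": 0.5, "z": 55, "rx": 0, "ry": 0, "rz": 0},
    {"x": 1, "y": 0.5, "z": 55, "rx": 0, "ry": 0, "rz": 0},
  ],
)

```text
time: 7.6
tool_pos: [0.5251, 0.1344, 0.2198]
tool_rot: [2.791, 0.399, 2.778]
contact_force: [-1.1, -0.7, -1.4]
opening: 0.0155
grip_force: 39.9
```

```bash
cat >> h.py <<'E'
def stat():
    s=observe(); R0=R.from_euler('xyz',s['tool_rot'])
    print('t',round(s['time'],2),'tcp in dial frame mm',(RB().inv().apply(s['tool_pos']-SEAT)*1e3).round(1),'force tool',R0.inv().apply(s['contact_force']).round(1),'torque tool',R0.inv().apply(s['torque']).round(2),'phi',round(float((RB().inv()*R0*R.from_euler('x',np.pi)).as_euler('xyz')[2]),3),'op',s['opening'])
E
python3 -c "
from h import *
stat()"
```

```text
t 7.6 tcp in dial frame mm [  0.4   0.5 135.8] force tool [ 1.3 -1.3  0.6] torque tool [0.19 0.29 0.  ] phi 2.457 op 0.015509561403010252
```

>>> arm_command(
  series=[
    {"x": 0, "y": 0, "z": 4, "rx": 0, "ry": 0, "rz": 0},
    {"x": 0, "y": 0, "z": 8, "rx": 0, "ry": 0, "rz": 0},
    {"x": 0, "y": 0, "z": 8, "rx": 0, "ry": 0, "rz": 0},
    {"x": 0, "y": 0, "z": 8, "rx": 0, "ry": 0, "rz": 0},
  ],
)

```text
time: 8.0
tool_pos: [0.5288, 0.136, 0.2126]
tool_rot: [2.792, 0.399, 2.778]
contact_force: [0.0, 0.1, -1.7]
opening: 0.0156
grip_force: 39.9
```

```bash
python3 -c "
from h import *
stat()"
```

```text
t 8.0 tcp in dial frame mm [  0.3   0.6 127.5] force tool [ 0.7 -0.4  1.5] torque tool [0.21 0.26 0.02] phi 2.457 op 0.015555368392709911
```

Free so far; continuing down.

>>> arm_command(
  series=[
    {"x": 0, "y": 0, "z": 4, "rx": 0, "ry": 0, "rz": 0},
    {"x": 0, "y": 0, "z": 8, "rx": 0, "ry": 0, "rz": 0},
    {"x": 0, "y": 0, "z": 12, "rx": 0, "ry": 0, "rz": 0},
    {"x": 0, "y": 0, "z": 14, "rx": 0, "ry": 0, "rz": 0},
    {"x": 0, "y": 0, "z": 14, "rx": 0, "ry": 0, "rz": 0},
    {"x": 0, "y": 0, "z": 14, "rx": 0, "ry": 0, "rz": 0},
  ],
)

```text
time: 8.6
tool_pos: [0.5353, 0.1387, 0.2006]
tool_rot: [2.792, 0.399, 2.778]
contact_force: [0.2, -0.5, -1.8]
opening: 0.0157
grip_force: 39.9
```

```bash
python3 -c "
from h import *
stat()"
```

```text
t 8.6 tcp in dial frame mm [  0.4   0.5 113.6] force tool [ 0.4 -1.   1.5] torque tool [0.18 0.28 0.01] phi 2.457 op 0.015747020923026676
```

>>> arm_command(
  series=[
    {"x": 0, "y": 0, "z": 1, "rx": 0, "ry": 0, "rz": 0},
    {"x": 0, "y": 0, "z": 2, "rx": 0, "ry": 0, "rz": 0},
    {"x": 0, "y": 0, "z": 3, "rx": 0, "ry": 0, "rz": 0},
    {"x": 0, "y": 0, "z": 4, "rx": 0, "ry": 0, "rz": 0},
    {"x": 0, "y": 0, "z": 4, "rx": 0, "ry": 0, "rz": 0},
    {"x": 0, "y": 0, "z": 4, "rx": 0, "ry": 0, "rz": 0},
  ],
)

```text
time: 9.2
tool_pos: [0.5372, 0.1394, 0.1972]
tool_rot: [2.791, 0.399, 2.778]
contact_force: [-0.4, -1.5, -0.7]
opening: 0.0153
grip_force: 39.9
```

```bash
python3 -c "
from h import *
stat()"
```

```text
t 9.2 tcp in dial frame mm [  0.4   0.5 109.7] force tool [ 0.1 -1.7  0.1] torque tool [0.18 0.27 0.03] phi 2.457 op 0.015308627353296318
```

>>> arm_command(
  series=[
    {"x": 0, "y": 0, "z": 0.5, "rx": 0, "ry": 0, "rz": 0},
    {"x": 0, "y": 0, "z": 1, "rx": 0, "ry": 0, "rz": 0},
    {"x": 0, "y": 0, "z": 1.5, "rx": 0, "ry": 0, "rz": 0},
    {"x": 0, "y": 0, "z": 2, "rx": 0, "ry": 0, "rz": 0},
    {"x": 0, "y": 0, "z": 2, "rx": 0, "ry": 0, "rz": 0},
  ],
)

```text
time: 9.7
tool_pos: [0.5373, 0.1394, 0.1971]
tool_rot: [2.791, 0.4, 2.778]
contact_force: [-18.3, -9.4, 21.3]
opening: 0.0159
grip_force: 40.0
```

```bash
python3 -c "
from h import *
stat()"
```

```text
t 9.7 tcp in dial frame mm [  0.4   0.5 109.6] force tool [  4.3  -5.7 -28.7] torque tool [1.05 1.11 0.07] phi 2.457 op 0.01591213796131154
```

Contact occurs at 109.6 mm, which matches the handle's TCP offset of ~110 mm, so it is home. I ease the push off a little and turn clockwise (+rz).

>>> arm_command(
  series=[
    {"x": 0, "y": 0, "z": -1.2, "rx": 0, "ry": 0, "rz": 0},
    {"x": 0, "y": 0, "z": -1.2, "rx": 0, "ry": 0, "rz": 4},
    {"x": 0, "y": 0, "z": -1.2, "rx": 0, "ry": 0, "rz": 8},
    {"x": 0, "y": 0, "z": -1.2, "rx": 0, "ry": 0, "rz": 12},
    {"x": 0, "y": 0, "z": -1.2, "rx": 0, "ry": 0, "rz": 16},
    {"x": 0, "y": 0, "z": -1.2, "rx": 0, "ry": 0, "rz": 20},
    {"x": 0, "y": 0, "z": -1.2, "rx": 0, "ry": 0, "rz": 20},
  ],
)

```text
time: 10.4
tool_pos: [0.5376, 0.1394, 0.1973]
tool_rot: [2.679, 0.26, 2.437]
contact_force: [-6.7, -3.7, 8.0]
opening: 0.0159
grip_force: 39.9
```

```bash
python3 -c "
from h import *
stat()
for n in('scene','top'):
  p=shot(n);print(angles(p))"
```

```text
t 10.4 tcp in dial frame mm [  0.8   0.3 109.6] force tool [  0.6  -2.6 -10.7] torque tool [0.61 0.28 0.07] phi 2.106 op 0.01586711268001458
{'red': (29, np.float64(0.0438), np.float64(0.591)), 'reddir': np.float64(0.554), 'green': (25, np.float64(0.0768), np.float64(0.021))}
{'green': (3, np.float64(0.0753), np.float64(0.048))}
```

>>> arm_command(
  series=[
    {"x": 0, "y": 0, "z": 0, "rx": 0, "ry": 0, "rz": 4},
    {"x": 0, "y": 0, "z": 0, "rx": 0, "ry": 0, "rz": 8},
    {"x": 0, "y": 0, "z": 0, "rx": 0, "ry": 0, "rz": 12},
    {"x": 0, "y": 0, "z": 0, "rx": 0, "ry": 0, "rz": 16},
    {"x": 0, "y": 0, "z": 0, "rx": 0, "ry": 0, "rz": 20},
    {"x": 0, "y": 0, "z": 0, "rx": 0, "ry": 0, "rz": 24},
    {"x": 0, "y": 0, "z": 0, "rx": 0, "ry": 0, "rz": 28},
    {"x": 0, "y": 0, "z": 0, "rx": 0, "ry": 0, "rz": 28},
    {"x": 0, "y": 0, "z": 0, "rx": 0, "ry": 0, "rz": 28},
  ],
)

```text
time: 11.4
tool_pos: [0.5379, 0.1394, 0.1975]
tool_rot: [2.615, 0.026, 2.004]
contact_force: [-5.0, -3.2, 7.3]
opening: 0.0158
grip_force: 39.9
```

Run:
```python
from h import *
stat()
ims=[]
for n in('scene','top'):
  p=shot(n);print(angles(p))
  for q in('pointer','mark'):
    for r in mark_of(p,q)[:2]: print(n,q,round(r['confidence'],2),RB().inv().apply(np.array(r['point'])-SEAT).round(4))
  u,v=(proj(p,SEAT+RB().apply([.05,0,0]))[0]).astype(int); ims.append(cv2.resize(p['pixels'][v-25:v+25,u-25:u+25],(400,400),interpolation=cv2.INTER_CUBIC))
  for a in(0,.03,.06):
    q=((proj(p,SEAT+RB().apply([[.058*np.cos(a),.058*np.sin(a),0]]))[0]-[u-25,v-25]+.5)*8).astype(int); cv2.circle(ims[-1],tuple(int(t) for t in q),2,(255,0,255 if a==.03 else 0),-1)
cv2.imwrite('pics/turn1.png',np.hstack(ims))
```

```text
t 11.4 tcp in dial frame mm [  1.2   0.2 109.6] force tool [-1.  -1.4 -9.2] torque tool [ 0.52 -0.1   0.06] phi 1.619 op 0.01575788854664631
{'red': (29, np.float64(0.0419), np.float64(0.096)), 'reddir': np.float64(0.075), 'green': (25, np.float64(0.0768), np.float64(0.021))}
scene pointer 0.82 [0.0632 0.0071 0.0024]
scene pointer 0.25 [-0.3262 -0.2906  0.0741]
scene mark 0.46 [ 0.0621  0.0034 -0.002 ]
{'green': (3, np.float64(0.0753), np.float64(0.048))}
top pointer 0.38 [-0.3605 -0.4232  0.0899]
top mark 0.47 [ 0.0568  0.0031 -0.0019]
top mark 0.33 [-0.2917 -0.0913  0.0477]
```

View pics/turn1.png

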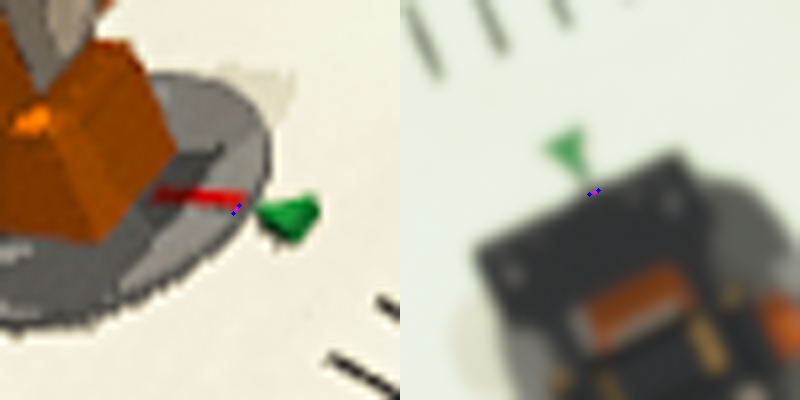

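The scene crop shows the pointer line at y≈202 and the wedge tip at (258,210), so about 2.5° remains. I turn that, release and retreat for an unobstructed check.

>>> arm_command(
  series=[
    {"x": 0, "y": 0, "z": 0, "rx": 0, "ry": 0, "rz": 1.3},
    {"x": 0, "y": 0, "z": 0, "rx": 0, "ry": 0, "rz": 2.5},
    {"x": 0, "y": 0, "z": 0, "rx": 0, "ry": 0, "rz": 2.5},
    {"x": 0, "y": 0, "z": 0, "rx": 0, "ry": 0, "rz": 2.5},
  ],
)

```text
time: 12.1
tool_pos: [0.538, 0.1393, 0.1976]
tool_rot: [2.615, 0.004, 1.967]
contact_force: [-4.6, -3.4, 6.6]
opening: 0.016
grip_force: 39.9
```

>>> arm_command(
  series=[
    {"x": 0, "y": 0, "z": 0, "rx": 0, "ry": 0, "rz": 0},
    {"x": 0, "y": 0, "z": 0, "rx": 0, "ry": 0, "rz": 0},
    {"x": 0, "y": 0, "z": 0, "rx": 0, "ry": 0, "rz": 0},
    {"x": 0, "y": 0, "z": 0, "rx": 0, "ry": 0, "rz": 0},
    {"x": 0, "y": 0, "z": 0, "rx": 0, "ry": 0, "rz": 0},
    {"x": 0, "y": 0, "z": -20, "rx": 0, "ry": 0, "rz": 0},
    {"x": 0, "y": 0, "z": -50, "rx": 0, "ry": 0, "rz": 0},
    {"x": 0, "y": 0, "z": -90, "rx": 0, "ry": 0, "rz": 0},
    {"x": 0, "y": 0, "z": -130, "rx": 0, "ry": 0, "rz": 0},
    {"x": 0, "y": 0, "z": -170, "rx": 0, "ry": 0, "rz": 0},
    {"x": 0, "y": 0, "z": -200, "rx": 0, "ry": 0, "rz": 0},
    {"x": 0, "y": 0, "z": -200, "rx": 0, "ry": 0, "rz": 0},
  ],
  hand=50,
)

```text
time: 13.3
tool_pos: [0.4449, 0.101, 0.3738]
tool_rot: [2.61, 0.007, 1.967]
contact_force: [-0.2, -0.0, -0.1]
opening: 0.0497
grip_force: 0.0
```

```bash
cat > chk.py <<'E'
from h import *
import sys
stat()
ims=[]
for n in('scene','top'):
  p=shot(n);print(n,angles(p))
  for q in('pointer','mark','handle'):
    for r in mark_of(p,q)[:3]:
      c=RB().inv().apply(np.array(r['point'])-SEAT)
      if np.linalg.norm(c)<.1: print(n,q,round(r['confidence'],2),c.round(4),'ang',np.arctan2(c[1],c[0]).round(3))
  u,v=(proj(p,SEAT+RB().apply([.05,0,0]))[0]).astype(int); ims.append(cv2.resize(p['pixels'][v-25:v+25,u-25:u+25],(400,400),interpolation=cv2.INTER_CUBIC))
cv2.imwrite('pics/'+sys.argv[1],np.hstack(ims))
E
python3 chk.py turn2.png
```

```text
t 13.3 tcp in dial frame mm [  2.1   0.4 312.6] force tool [ 0.1 -0.2 -0.1] torque tool [ 0.16 -0.08  0.01] phi 1.577 op 0.049747200020780535
scene {'red': (23, np.float64(0.0433), np.float64(0.064)), 'reddir': np.float64(0.071), 'green': (25, np.float64(0.0768), np.float64(0.021))}
scene pointer 0.83 [0.0598 0.0025 0.0049] ang 0.042
scene mark 0.44 [ 0.0611  0.0012 -0.0033] ang 0.02
top {'red': (23, np.float64(0.0444), np.float64(0.011)), 'reddir': np.float64(0.033), 'green': (3, np.float64(0.0753), np.float64(0.048))}
top pointer 0.61 [ 0.0642  0.0042 -0.0007] ang 0.065
top mark 0.6 [ 0.0593  0.004  -0.0016] ang 0.068
top mark 0.58 [-0.0024 -0.0011  0.0275] ang -2.707
top handle 0.76 [ 0.007  -0.0027  0.0031] ang -0.372
```

View pics/turn2.png

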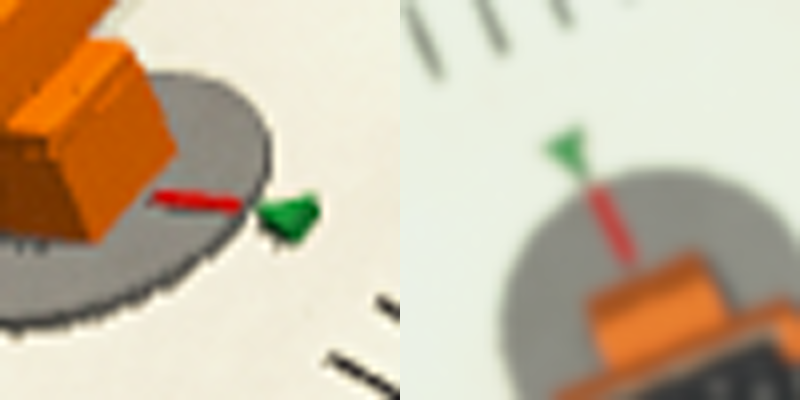

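Run:
```python
from h import *
v,u=np.mgrid[:480,:640]
for n in('scene','top'):
    p=shot(n); b,g,r=[p['pixels'][...,i].astype(float) for i in range(3)]
    P=plane(p,np.c_[u.ravel(),v.ravel()]).reshape(480,640,2); rad=np.hypot(P[...,0],P[...,1]); ang=np.arctan2(P[...,1],P[...,0])
    near=(np.abs(ang)<.35)
    wr=np.clip(r-np.maximum(g,b)-25,0,None)*(near&(rad>.036)&(rad<.07)&(g<r*.55))
    wg=np.clip(g-np.maximum(r,b)-14,0,None)*(near&(rad>.05)&(rad<.095))
    def c(w): return (P*w[...,None]).sum((0,1))/w.sum()
    cr,cg=c(wr),c(wg)
    # line through red points
    k=wr>0; A=np.polyfit(P[k][:,0],P[k][:,1],1,w=np.sqrt(wr[k]))
    print(n,'red c',cr.round(4),'slope',A[0].round(3),'green c',cg.round(4),'line at wedge y',np.polyval(A,cg[0]).round(4),'dir centroid->centroid',((cg-cr)[1]/(cg-cr)[0]).round(3))
    br=wg*(g>.75*g[wg>0].max()); cb=c(br); print('  bright green c',cb.round(4),'n',(br>0).sum(),'line',np.polyval(A,cb[0]).round(4))
    for lo,hi in((.055,.064),(.064,.072),(.072,.08),(.08,.09)):
        w=wg*((P[...,0]>lo)&(P[...,0]<hi))
        if w.sum()>0: print('   ',lo,c(w).round(4),round(w.sum()))
```

```text
scene red c [0.0465 0.0032] slope -0.002 green c [0.0762 0.003 ] line at wedge y 0.0031 dir centroid->centroid -0.006
  bright green c [0.0712 0.0079] n 7 line 0.0031
    0.055 [0.0638 0.0055] 23
    0.064 [0.0691 0.004 ] 395
    0.072 [0.076 0.004] 824
    0.08 [0.0824 0.0006] 516
top red c [0.0464 0.0005] slope 0.061 green c [0.0752 0.0041] line at wedge y 0.0022 dir centroid->centroid 0.124
  bright green c [0.0752 0.0042] n 27 line 0.0022
    0.064 [0.0698 0.0035] 163
    0.072 [0.0764 0.0043] 435
    0.08 [0.0812 0.004 ] 64
```

Pointer and wedge look aligned to within about 1°. I fit a wedge model, with each camera's dial centre corrected, to sharpen that figure.

Run:
```python
from h import *
np.set_printoptions(precision=4,suppress=True)
a=np.linspace(0,2*np.pi,120); rim=np.c_[.058*np.cos(a),.058*np.sin(a),0*a]
for n in('scene','top'):
    p=shot(n); px=p['pixels'].astype(np.float32); hsv=cv2.cvtColor(p['pixels'],cv2.COLOR_BGR2HSV)
    # dial centre: maximise radial brightness step over visible rim (upper part, away from handle/hand)
    g=cv2.GaussianBlur(px.max(2),(0,0),.7)
    th=np.r_[np.linspace(-1.3,-.2,40),np.linspace(.3,1.5,40)]
    def samp(r,o): 
        P=np.c_[r*np.cos(th)+o[0],r*np.sin(th)+o[1],0*th]; q=proj(p,SEAT+RB().apply(P)).astype(np.float32)
        return cv2.remap(g,q[:,0].reshape(-1,1),q[:,1].reshape(-1,1),cv2.INTER_LINEAR).ravel()
    f=lambda o:-np.median(np.abs(samp(.061,o)-samp(.055,o))) -.5*np.mean(samp(.061,o)-samp(.055,o))
    G=[(f((x,y)),x,y) for x in np.arange(-.004,.0041,.0005) for y in np.arange(-.004,.0041,.0005)]; G.sort(); o=np.mean([t[1:] for t in G[:8]],0)
    # wedge: silhouette of a prism; green mask as soft coverage
    P=plane(p,np.c_[np.mgrid[:480,:640][1].ravel(),np.mgrid[:480,:640][0].ravel()]).reshape(480,640,2)
    near=(np.abs(P[...,1])<.03)&(P[...,0]>.05)&(P[...,0]<.1)
    b,gg,r=[px[...,i] for i in range(3)]; gn=np.clip((gg-np.maximum(r,b))/(np.maximum(gg,1)),0,1)*near
    gm=gn/np.percentile(gn[gn>.1],90); gm=np.clip(gm,0,1)
    sg=.4 if n=='scene' else .9
    def model(v):
        A,L,W=v; c,s=np.cos(A),np.sin(A); tri=np.array([[.06,0],[.06+L,W/2],[.06+L,-W/2]])
        xy=tri@np.array([[c,s],[-s,c]])+o; pts=np.vstack([np.c_[xy,[h]*3] for h in(0,-.008)])
        return cv2.GaussianBlur(sil(p,[pts],(RB(),SEAT),8),(0,0),sg)
    best=min((nm(lambda v:((model(v)-gm)**2).sum(),[A0,.016,.014],[.03,.003,.003]) for A0 in(0.,.06)),key=lambda r:r.fun)
    rn=np.clip(r-np.maximum(gg,b)-25,0,None)*((np.abs(P[...,1])<.012)&(P[...,0]>.036)&(P[...,0]<.066)&(gg<.55*r))
    c=(P*rn[...,None]).sum((0,1))/rn.sum()-o
    print(n,'centre',o,'wedge ang,L,W',best.x,best.fun,gm.sum(),'pointer ang',np.arctan2(c[1],c[0]),c)
```

```text
scene centre [ 0.0039 -0.003 ] wedge ang,L,W [0.124  0.0143 0.0121] 0.8566542863845825 28.055914 pointer ang 0.1441310037251621 [0.0427 0.0062]
top centre [ 0.0021 -0.0014] wedge ang,L,W [0.0722 0.0175 0.0133] 1.5180166959762573 38.15933 pointer ang 0.04300407410661929 [0.0443 0.0019]
```

Both views put the dial about 0.02 rad short of the wedge. I regrasp, which also re-presses the handle home, and nudge it counter-clockwise.

>>> arm_command(
  series=[
    {"x": 0, "y": 0, "z": 45, "rx": 0, "ry": 0, "rz": 0},
    {"x": 0, "y": 0, "z": 90, "rx": 0, "ry": 0, "rz": 0},
    {"x": 0, "y": 0, "z": 130, "rx": 0, "ry": 0, "rz": 0},
    {"x": 0, "y": 0, "z": 160, "rx": 0, "ry": 0, "rz": 0},
    {"x": 0, "y": 0, "z": 180, "rx": 0, "ry": 0, "rz": 0},
    {"x": 0, "y": 0, "z": 192, "rx": 0, "ry": 0, "rz": 0},
    {"x": 0, "y": 0, "z": 200, "rx": 0, "ry": 0, "rz": 0},
    {"x": 0, "y": 0, "z": 200, "rx": 0, "ry": 0, "rz": 0},
  ],
)

```text
time: 14.7
tool_pos: [0.5376, 0.1396, 0.1961]
tool_rot: [2.618, 0.003, 1.967]
contact_force: [-0.0, 0.4, -0.3]
opening: 0.0501
grip_force: 0.0
```

>>> arm_command(
  series=[
    {"x": 0, "y": 0, "z": 0, "rx": 0, "ry": 0, "rz": 0},
    {"x": 0, "y": 0, "z": 0, "rx": 0, "ry": 0, "rz": 0},
    {"x": 0, "y": 0, "z": 0, "rx": 0, "ry": 0, "rz": 0},
    {"x": 0, "y": 0, "z": 0, "rx": 0, "ry": 0, "rz": 0},
    {"x": 0, "y": 0, "z": 0, "rx": 0, "ry": 0, "rz": 0},
    {"x": 0, "y": 0, "z": 1.2, "rx": 0, "ry": 0, "rz": 0},
    {"x": 0, "y": 0, "z": 1.2, "rx": 0, "ry": 0, "rz": 0},
    {"x": 0, "y": 0, "z": 1.2, "rx": 0, "ry": 0, "rz": -1},
    {"x": 0, "y": 0, "z": 1.2, "rx": 0, "ry": 0, "rz": -2},
    {"x": 0, "y": 0, "z": 1.2, "rx": 0, "ry": 0, "rz": -2},
  ],
  hand=5,
)

```text
time: 15.7
tool_pos: [0.5377, 0.1396, 0.1966]
tool_rot: [2.616, 0.022, 1.998]
contact_force: [-10.4, -4.2, 14.3]
opening: 0.0156
grip_force: 40.0
```

```bash
cat > ptr.py <<'E'
from h import *
v,u=np.mgrid[:480,:640]; stat(); L=[]
for _ in range(2):
    p=shot('scene'); b,g,r=[p['pixels'][...,i].astype(float) for i in range(3)]
    P=plane(p,np.c_[u.ravel(),v.ravel()]).reshape(480,640,2)
    w=np.clip(r-np.maximum(g,b)-25,0,None)*((np.abs(P[...,1])<.012)&(P[...,0]>.036)&(P[...,0]<.066)&(g<.55*r))
    c=(P*w[...,None]).sum((0,1))/w.sum(); L.append(c)
print(np.array(L).round(4),[round(c[1]/c[0],3) for c in L],'(was .069)')
E
python3 ptr.py
```

```text
t 15.7 tcp in dial frame mm [  0.6   0.5 108.9] force tool [  0.2  -2.5 -18. ] torque tool [ 0.99 -0.06 -0.04] phi 1.611 op 0.015588787181197949
[[0.0476 0.0048]
 [0.0476 0.0048]] [np.float64(0.101), np.float64(0.101)] (was .069)
```

>>> arm_command(
  series=[
    {"x": 0, "y": 0, "z": 0, "rx": 0, "ry": 0, "rz": 0.5},
    {"x": 0, "y": 0, "z": 0, "rx": 0, "ry": 0, "rz": 1},
    {"x": 0, "y": 0, "z": 0, "rx": 0, "ry": 0, "rz": 1},
    {"x": 0, "y": 0, "z": 0, "rx": 0, "ry": 0, "rz": 1},
  ],
)

```text
time: 16.2
tool_pos: [0.5377, 0.1396, 0.1967]
tool_rot: [2.616, 0.013, 1.983]
contact_force: [-10.0, -4.5, 13.4]
opening: 0.0158
grip_force: 40.0
```

```bash
python3 ptr.py
```

```text
t 16.2 tcp in dial frame mm [  0.6   0.5 108.9] force tool [ -0.3  -2.8 -17.1] torque tool [ 1.01 -0.04 -0.1 ] phi 1.594 op 0.015795249248785757
[[0.0473 0.004 ]
 [0.0472 0.004 ]] [np.float64(0.086), np.float64(0.086)] (was .069)
```

>>> arm_command(
  series=[
    {"x": 0, "y": 0, "z": -1, "rx": 0, "ry": 0, "rz": 0},
    {"x": 0, "y": 0, "z": -1, "rx": 0, "ry": 0, "rz": 0},
    {"x": 0, "y": 0, "z": -1, "rx": 0, "ry": 0, "rz": 0},
    {"x": 0, "y": 0, "z": -1, "rx": 0, "ry": 0, "rz": 0},
    {"x": 0, "y": 0, "z": -1, "rx": 0, "ry": 0, "rz": 0},
    {"x": 0, "y": 0, "z": -20, "rx": 0, "ry": 0, "rz": 0},
    {"x": 0, "y": 0, "z": -50, "rx": 0, "ry": 0, "rz": 0},
    {"x": 0, "y": 0, "z": -90, "rx": 0, "ry": 0, "rz": 0},
    {"x": 0, "y": 0, "z": -130, "rx": 0, "ry": 0, "rz": 0},
    {"x": 0, "y": 0, "z": -170, "rx": 0, "ry": 0, "rz": 0},
    {"x": 0, "y": 0, "z": -200, "rx": 0, "ry": 0, "rz": 0},
    {"x": 0, "y": 0, "z": -200, "rx": 0, "ry": 0, "rz": 0},
  ],
  hand=50,
)

```text
time: 17.5
tool_pos: [0.4455, 0.1012, 0.3726]
tool_rot: [2.61, 0.016, 1.982]
contact_force: [-0.1, -0.9, 0.7]
opening: 0.05
grip_force: 0.0
```

```bash
sed -i 's/v-25:v+25,u-25:u+25/v-40:v+40,u-40:u+40/' chk.py; python3 chk.py fin.png; python3 ptr.py
```

```text
t 17.5 tcp in dial frame mm [  2.1   0.4 311.3] force tool [-0.8 -0.  -0.8] torque tool [ 0.16  0.   -0.07] phi 1.594 op 0.05004454277983344
scene {'red': (24, np.float64(0.0427), np.float64(0.083)), 'reddir': np.float64(0.039), 'green': (25, np.float64(0.0768), np.float64(0.021))}
scene pointer 0.92 [0.0603 0.0051 0.0001] ang 0.085
scene pointer 0.15 [-0.0002 -0.0024 -0.0003] ang -1.659
scene mark 0.48 [ 0.0597 -0.0001 -0.0006] ang -0.002
scene handle 0.6 [ 0.001  -0.0009  0.0029] ang -0.767
top {'red': (20, np.float64(0.0438), np.float64(0.034)), 'reddir': np.float64(0.037), 'green': (3, np.float64(0.0753), np.float64(0.048))}
top pointer 0.92 [ 0.0607  0.005  -0.0035] ang 0.082
top mark 0.48 [ 0.0578  0.0053 -0.0001] ang 0.091
top mark 0.25 [ 0.0626  0.0042 -0.0001] ang 0.066
top handle 0.57 [ 0.0031 -0.0003  0.0015] ang -0.086
t 17.9 tcp in dial frame mm [-3.000e-01  8.000e-01  3.066e+02] force tool [-0.3 -0.4  0.7] torque tool [ 0.18 -0.03 -0.02] phi 1.593 op 0.04953660139074109
[[0.0462 0.0039]
 [0.0461 0.004 ]] [np.float64(0.085), np.float64(0.086)] (was .069)
```

View pics/fin.png

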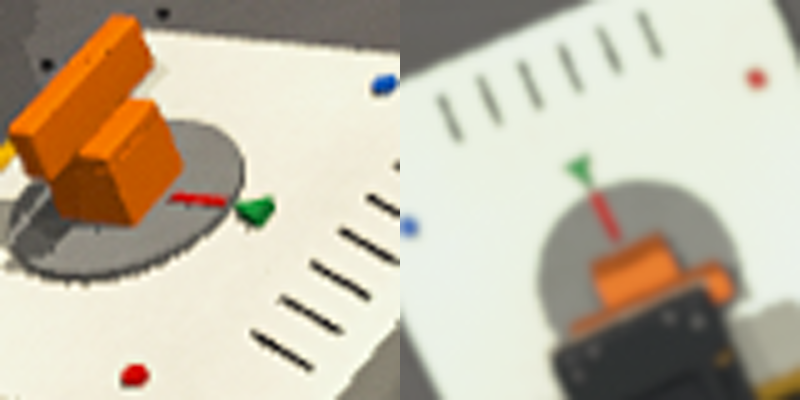

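The pointer lines up with the wedge: scene pointer end (226,202) and wedge tip (236,208), top pointer end (594,192) and wedge tip (588,184). The handle sits flush on the dial and the gripper is clear, so I hand in.

```bash
python3 -c "
from cell import *
print(hand_in())"
```

```text
the job is handed in; nothing more can be done
None
```

The middle-sized T-handle is on the shaft, pressed home against the dial and released; the red pointer stands at the green wedge to within about 1–2° by my measurements, and I handed the job in at about 18 s.

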